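# Refit the volume knob of a kitchen radio and hold it in for pairing

### The arm

A 6-joint arm with a two-finger parallel gripper is mounted at the origin on a cart in front of the work surface, level with it; the furniture and walls round the work are solid. World frame = base frame: x ahead of the robot, y to its left, z up, the work surface at z = 0. Lengths are in m, angles in degrees, forces in N, time in s.
With the tool pointing down it reaches from about 0.25 to 0.725 m from the base axis. Payload 9.7 kg.
Tool frame: the origin (TCP) lies between the finger pads, 19 mm behind the fingertips; this is the grasp point; z points along the fingers, y is the line along which they close (so a half turn about z gives the same grasp; the last joint's range is limited). The gripper opens to 85 mm and grips with 20 to 120 N. Pads are 22 mm wide; open, the fingers measure 114 mm over their backs; the gripper's body (76 mm by 85 mm) begins 54 mm behind the grasp point. The pads swing forward as they close: fully open they stand 13 mm farther back than shut.
Start: joints at [63.999, 4.979, 10.078, 95.1, 0, 90], TCP at [0.241, 0.494, 0.25] pointing down, gripper open.
Joint ranges: [-179.16, 179.16], [-48.56, 103.87], [-65.8, 70.77], [-126.05, 130.52], [-82.76, 87.17], [-180, 180]. Speed limits (degrees/s): [127.2, 127.2, 147.25, 180, 180, 180].

### API

Orientations are given as [roll, pitch, yaw] about the fixed x, y, z axes, in that order (R = Rz(yaw) Ry(pitch) Rx(roll)).
In Python, from workcell import telemetry, camera, calibration, workorder gives the robot as it stands.
- The arm moves only by the tool play_rows, never from a script. Its argument "increments" is a list of rows, each a list of 3 entries, a list of its own where there are three numbers: the shift along the tool's x, y, z in mm, then the turn, a rotation vector about the tool's x, y, z in degrees, then the closure, from 0 (fully open) to 1 (shut). In form: [[[x, y, z], [ax, ay, az], jaw], ...]. A call has 1 to 20 rows; each row is the pose to reach, as a shift and turn from the pose commanded when the call began, along the tool's axes at that moment; what a row does not reach only later rows make up. A row lasts 1/10 s, in which the tool goes at most 50 mm and 8.59 degrees, less where a joint would pass 70% of its speed; a pose out of reach is approached as far as the arm can. A call with a gripper value outside its range is refused whole. The fingers move at their own pace and stop on an object; "grip_force" is the grip in N (left out, the last holds). Time passes only in rows, so rows that repeat a pose let the fingers close. It gives the time, the measured TCP pose, the force, the opening and the grip force at its end, in the units of the state.
- telemetry.get_obs(): the state, without advancing time (a new reading comes with each control period).
- camera(name): name is "scene" or "top" or "wrist"; returns (picture, depth): 420x560x3 uint8, red, green, blue; 420x560 float32, m along the optical axis (not along the pixel's ray), 0 where there is no reading.
- calibration(name): a dict with "vertical_fov" (degrees; the focal length in pixels is half the picture's height over the tangent of half this angle, whatever the lens; pixels are square), "cx", "cy" (the principal point, pixels), "rvec" (rotation vector, rad) and "tvec" (3), from world to camera coordinates, as OpenCV has them; the wrist camera has in their place "hand_eye" (4x4, takes a point from camera to tool coordinates, whose origin is the TCP and whose axes are the flange's). Camera axes: x right, y down, z forward; pixel columns grow to the right and rows downward; lengths in m; the calibration is good to about 2 mm. A picture is of the moment at which its call begins: read the wrist's pose just before it. calibration takes no time and is no camera call.
- workorder.job_done(): hands the job in; it is judged then, once.
The state is a dict: "time": time; "q": joint angles; "qd": joint speeds; "joint_efforts": joint torques, N m; "ee_pos": TCP position; "tcp_rot": TCP orientation; "wrist_force": force on the tool from outside, world axes, zero at the start; "torque": the same for the moment, N m; "opening": finger opening in m; "grasp_force": force on a finger pad.
Only numpy, scipy, OpenCV 4.12 (cv2) and the standard library are available. Lean on these libraries where they do the work, as an engineer would, in place of code of your own. Each camera call takes 0.05 s, during which the arm holds its last target. There are 200 camera calls.

### The job

The kitchen radio is to be paired with a phone, but its volume knob has come off and lies on the worktop. First turn the selector knob that is still on the radio so that its nose clicks in at the small ring mark (the wireless source); then pick up the loose knob, turn it so that the flat in its bore matches the flat of the bare spindle, push it fully home, press it in against its spring and keep it pressed. Finish while still holding the knob pressed in, and leave the things around the radio where they stand.

Things in the scene. Friction and masses are not known exactly. Their poses are not given: they have to be found in the camera images.
- radio: Kitchen radio, wooden cabinet 130 deep (x) x 240 wide (y) x 94 mm high, black top panel, stands fast. Origin: centre of its underside; its front (slats, display) faces its own -x. Two controls on vertical axes on the top panel, 136 mm apart, one left and one right of the middle: the selector knob and the bare volume spindle; which is on which side differs
- selector (a joint): Angle of the selector knob in rad, growing clockwise seen from above. It clicks into notches of a ball catch at 0, 0.5, 1.0 and 1.5 and starts at 0 or 0.5; the wireless source is 1.0. Turning out of a notch takes about 0.07 N m, equally at all four. Let go within 0.2 rad of a notch, it pulls itself in
- selector_grip (a point): On the selector knob's axis, 39 mm above the top panel and 31 mm above the knob's underside: with the TCP here the fingertips take the bar and clear the skirt below it. Its x axis points along the bar grip to the pointed nose and turns with the knob, z up. Same shape and size as the loose knob; it cannot come off
- knob: Loose volume knob, aluminium, about 45 g: round skirt 44 mm across, 8 mm high, with a bar grip 16 mm thick (across y) from 8 to 36 mm above the underside, blunt at -19 and with a pointed nose at +23 mm along x; dark line on the crest. Origin: centre of its underside; x to the nose, z up. Stands on its underside on the worktop. Keep fingertips 10 mm above the underside, over the skirt
- seat (a point): On the bare spindle's axis, 8 mm above the top panel while the spindle is out: the knob's origin lies here when the knob is fully home. Moves and turns with the spindle; x points out of the spindle's flat, so the knob fits with its nose along this x. Sliding fit (0.5 mm all round, 0.15 rad) until the spindle's end meets the end of the bore; no snap
- push (a joint): How far the spindle is pressed in, in m: 0 out, 0.005 at its stop. The spring takes 4 N to start and 8 N at the stop, and pushes the spindle out again when it is let go. The skirt of a fitted knob stands 8 mm above the panel, pressed in 3 mm
- mug: Bystander: mug 101 mm high with a handle, behind the radio; origin at the centre of its underside (handle included)
- salt: Bystander: salt shaker 44 mm across, 90 mm high, right of the radio; origin at the centre of its underside
- tealight: Bystander: tea light in a metal cup 38 mm across, 15 mm high, behind the loose knob; origin at the centre of its underside
- teabox: Bystander: carton of tea bags 72 x 135 x 78 mm, behind the radio to the right; origin at the centre of its underside
- spice: Bystander: spice jar 42 mm across, 96 mm high, left of the radio; origin at the centre of its underside
- glass: Bystander: drinking glass 81 mm across, 91 mm high, left of the radio towards the back; origin at the centre of its underside
- ring_mark (a point): Centre of the small white ring, 10 mm across, printed on the top panel 33 mm from the selector's axis on the side away from the radio's front: the wireless mark, at which the nose points when the selector reads 1.0. The other three notches have short white lines
- bore (a point): Centre of the mouth of the loose knob's D-shaped bore, in its underside (the same point as the knob's origin). Bore 11 mm across, 15 mm deep, mouth chamfered 1 mm; its flat lies 3.6 mm from the axis on the nose side (+x), so that the nose shows where the flat is
- spindle_tip (a point): Centre of the end of the bare steel spindle, 23 mm above the top panel while out; axes as the seat point. The spindle is 10 mm across with a flat 3 mm from its axis and tapers to 7 mm over its last 2 mm. It starts turned at some angle up to 0.6 rad either side of straight to the radio's back and turns stiffly (0.03 N m)
- clip: Bystander: pink clothes peg used as a bag clip, 72 x 15 x 12 mm, lying flat between the radio and the loose knob; origin at the centre of its underside, long along its y
Not all that is in view belongs to the job. Leave any blue or pink look-alike of the knob alone.

How it is judged (in metres and radians):
On the way, in this order (a step that is already met when the one before it is completed fails the run):
1. the selector rests in the notch at the ring mark, let go (value of joint selector between 0.85 and 1.15 rad and contact force between the fingers and anything else below 0.5 N), for 0.2 s.
2. the loose knob is lifted off the worktop (height (world z) of knob above 0.03 m and contact force between the fingers and knob above 1 N), for 0.2 s.
3. the knob is fully home on the spindle, flat to flat (z of knob in the frame of seat between -0.002 and 0.002 m and horizontal distance between knob and seat below 0.002 m and angle between the x axis of knob and the x axis of seat, either way round below 0.3 rad), for 0.2 s.
At the end, for the whole second after the job is handed in: Selector within 0.15 rad of its notch at the ring mark (1.0); knob origin within 2 mm of the seat point, nose within 0.3 rad of the spindle's flat; spindle pressed in more than 3 mm; fingers still bearing on the knob (over 1 N) and the knob not resting on the cabinet (all of step 3 and value of joint selector between 0.85 and 1.15 rad and value of joint push above 0.003 m and contact force between the fingers and knob above 1 N and contact force between knob and radio below 0.5 N); the arm keeps its last pose, push and grip.
It fails at once if the spindle is pressed in before the selector stands at the ring mark (value of joint push above 0.002 m and (value of joint selector below 0.75 rad or value of joint selector above 1.25 rad)).
It fails at once if a bystander is shifted by more than 30 mm (distance of any of mug, salt, tealight, teabox, spice, glass, clip from where it was at the start of the episode above 0.03 m).
It also fails if it takes over 61 s, if anything falls off the work surface, if the arm or the gripper's body presses on something with over 40 N, if the wrist force passes 120 N, or if a joint passes its speed limit or range.

## Working session

There is one attempt and no reset: what is moved stays moved. The work goes in short steps, Python scripts to look and compute and a tool call to move; the robot and the scene stay as the last step left them, time stands still between calls to the robot, and variables do not carry over. Pictures are saved under pics/ and viewed, at most 10 in all, crops included, and the job is handed in when it is done.

Besides the shell and the picture viewer there is one more tool, called as a command line: name --argument value ..., lists and objects as JSON in quotes. play_rows: Moves the arm, as the interface text tells. Its arguments: {"type":"object","properties":{"increments":{"type":"array"},"grip_force":{"type":"number"}},"required":["increments"]}

```bash
mkdir -p pics
cat > h.py <<'E'
import numpy as np, cv2
from workcell import telemetry, camera, calibration, workorder
from scipy.spatial.transform import Rotation as R
def K(c): 
    f=210/np.tan(np.radians(c["vertical_fov"])/2); return f,c["cx"],c["cy"]
def pose(name,obs=None):
    c=calibration(name)
    if "rvec" in c:
        Rm=cv2.Rodrigues(np.array(c["rvec"],float))[0]; t=np.array(c["tvec"],float).ravel()
        return c,Rm.T,-Rm.T@t
    o=obs or telemetry.get_obs()
    T=np.eye(4);T[:3,:3]=R.from_euler('xyz',o["tcp_rot"],degrees=True).as_matrix();T[:3,3]=o["ee_pos"]
    T=T@np.array(c["hand_eye"]); return c,T[:3,:3],T[:3,3]
def cloud(name):
    o=telemetry.get_obs(); c,Rw,p=pose(name,o); img,d=camera(name); f,cx,cy=K(c)
    v,u=np.mgrid[:420,:560]; P=np.stack([(u-cx)/f*d,(v-cy)/f*d,d],-1)@Rw.T+p
    P[d==0]=np.nan; return img,d,P
def plane(name,u,v,z,o=None):  # pixel -> world on plane z
    c,Rw,p=pose(name,o); f,cx,cy=K(c); r=Rw@np.array([(u-cx)/f,(v-cy)/f,1]); return p+r*(z-p[2])/r[2]
def save(img,n,crop=None,s=1):
    if crop: img=img[crop[1]:crop[3],crop[0]:crop[2]]
    cv2.imwrite("pics/"+n,cv2.resize(img[:,:,::-1],None,fx=s,fy=s,interpolation=cv2.INTER_CUBIC))
E
python3 - <<'E'
from h import *
for n in("scene","top","wrist"): 
    i,d,P=cloud(n); save(i,n+"0.png"); np.savez(n+"0",i=i,P=P); print(n,{k:np.round(v,3) for k,v in calibration(n).items()})
print(telemetry.get_obs())
a=[cv2.imread(f"pics/{n}0.png") for n in("top","scene")]
cv2.imwrite("pics/both.png",cv2.resize(np.vstack(a),None,fx=.71,fy=.71))
E
```

```text
scene {'vertical_fov': np.float64(54.134), 'cx': np.float64(279.033), 'cy': np.float64(206.465), 'rvec': array([ 1.953, -1.055,  0.592]), 'tvec': array([-0.33 ,  0.343,  0.716])}
top {'vertical_fov': np.float64(50.167), 'cx': np.float64(281.721), 'cy': np.float64(215.273), 'rvec': array([ 2.113, -2.127,  0.207]), 'tvec': array([0.022, 0.605, 1.427])}
wrist {'vertical_fov': np.float64(58.307), 'cx': np.float64(276.18), 'cy': np.float64(212.822), 'hand_eye': array([[ 0.   , -0.948, -0.318,  0.081],
       [ 1.   ,  0.   ,  0.   , -0.   ],
       [-0.   , -0.318,  0.948, -0.124],
       [ 0.   ,  0.   ,  0.   ,  1.   ]])}
{'time': 0.15, 'q': array([ 6.39984563e+01,  5.00454193e+00,  1.00434566e+01,  9.50981257e+01,
       -3.37850826e-04,  9.00006865e+01]), 'qd': array([-0.01013212, -0.0613369 ,  0.07997053,  0.03882814, -0.02488472,
        0.00197372]), 'joint_efforts': array([ 2.00295958e-04, -5.20762253e+01,  4.65044618e+01,  1.38655765e-02,
        1.27728595e-05, -2.27894077e-06]), 'ee_pos': array([0.24105188, 0.49419222, 0.2494266 ]), 'tcp_rot': array([-1.79940789e+02,  3.38560138e-04,  1.53997770e+02]), 'wrist_force': array([-0.35716034,  0.60682571,  0.16484245]), 'torque': array([ 0.0189537 , -0.00035015,  0.01193985]), 'grasp_force': 0.0, 'opening': 0.08530345665047084}
```

View pics/top0.png

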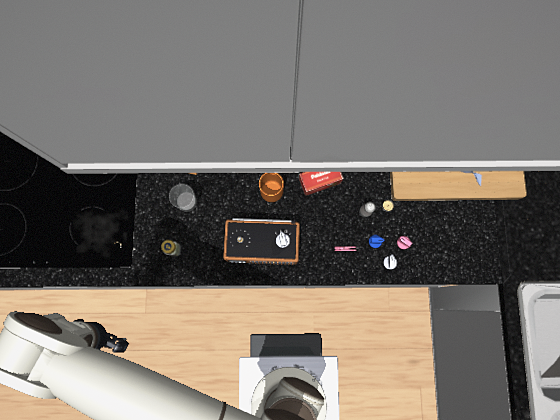

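View crops.

The top view shows the radio at (262,241) with the selector at (283,240) on its right and the bare spindle at (240,240) on its left. Three things could be the knob: silver (390,262), blue (376,241) and pink (404,243). The silver one fits the aluminium description, so I'll check it in a close crop.

Run:
```python
from h import *
z=np.load("top0.npz");i,P=z["i"],z["P"]
a=cv2.resize(i[210:270,215:310],(760,480),interpolation=cv2.INTER_CUBIC)[:300]
a=cv2.resize(i[215:268,220:305],None,fx=5,fy=5,interpolation=cv2.INTER_CUBIC)
b=cv2.resize(i[225:278,345:420],None,fx=5,fy=5,interpolation=cv2.INTER_CUBIC)
s=np.load("scene0.npz")["i"]
row=np.hstack([a,b]); cv2.imwrite("pics/crop1.png",row[:,:,::-1]); cv2.imwrite("pics/scene0b.png",s[:,:,::-1])
for n,(u,v) in dict(sel=(283,240),spin=(240,240),knob=(390,262),blue=(376,241),pink=(404,243),panel=(262,255),clip=(345,249),salt=(368,209),cab=(200,100),tea=(388,206),mug=(271,186),spice=(170,247)).items(): print(n,P[v,u].round(3))
def seg(zlo,zhi,x0,x1,y0,y1):
    m=(P[...,2]>zlo)&(P[...,2]<zhi)&(P[...,0]>x0)&(P[...,0]<x1)&(P[...,1]>y0)&(P[...,1]<y1);return P[m]
c=P[262,390]
q=seg(.012,.05,c[0]-.04,c[0]+.04,c[1]-.035,c[1]+.035); print("knob pts",len(q),q.mean(0),q.min(0),q.max(0))
q=P[(np.abs(P[...,2]-.094)<.006)&(P[...,0]>.25)]
print(cv2.minAreaRect(q[:,:2].astype(np.float32)*1000), len(q))
```

```text
sel [0.511 0.015 0.14 ]
spin [0.517 0.151 0.107]
knob [ 0.45  -0.337  0.038]
blue [ 0.521 -0.295  0.032]
pink [ 0.513 -0.387  0.038]
panel [0.47  0.082 0.095]
clip [ 0.497 -0.194  0.01 ]
salt [ 0.619 -0.262  0.088]
cab [0.63  0.146 0.866]
tea [ 0.645 -0.347  0.011]
mug [0.719 0.055 0.006]
spice [0.497 0.375 0.094]
knob pts 84 [ 0.45185936 -0.3402072   0.03123722] [ 0.4324871  -0.35056707  0.01207376] [ 0.47417127 -0.32286177  0.04165646]
((596.1627197265625, 63.4620361328125), (675.3147583007812, 288.6080627441406), 88.0179214477539) 2775
```

View pics/crop1.png

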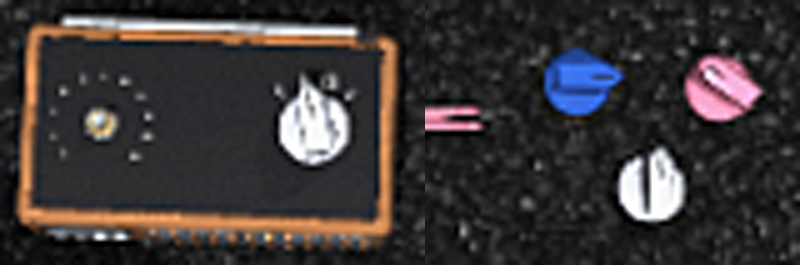

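View pics/scene0b.png

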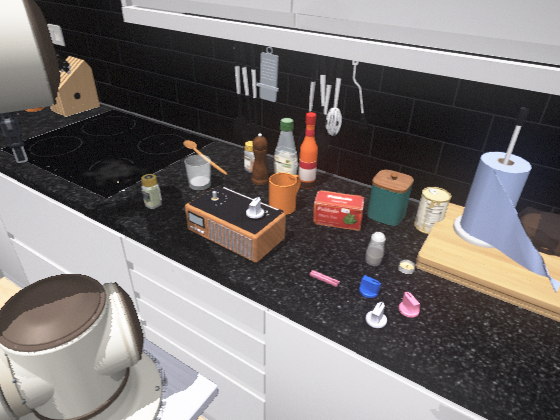

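The crop shows the silver knob with its nose up, so it is the one to take. The selector nose at crop (303,80) is one mark short of the ring at (329,82), so it reads about 0.5. I'll move above the radio for a close view.

play_rows --increments '[[[-431,-247,-30],[0,0,-26],0],[[-431,-247,-30],[0,0,-26],0],[[-431,-247,-30],[0,0,-26],0],[[-431,-247,-30],[0,0,-26],0],[[-431,-247,-30],[0,0,-26],0],[[-431,-247,-30],[0,0,-26],0],[[-431,-247,-30],[0,0,-26],0],[[-431,-247,-30],[0,0,-26],0],[[-431,-247,-30],[0,0,-26],0],[[-431,-247,-30],[0,0,-26],0],[[-431,-247,-30],[0,0,-26],0],[[-431,-247,-30],[0,0,-26],0],[[-431,-247,-30],[0,0,-26],0],[[-431,-247,-30],[0,0,-26],0],[[-431,-247,-30],[0,0,-26],0]]'

```text
time: 1.65
ee_pos: [0.5196, 0.0846, 0.2802]
tcp_rot: [180.0, 0.0, -179.9]
wrist_force: [0.1, -0.9, 0.3]
opening: 0.0852
grasp_force: 0.0
```

Run:
```python
from h import *
o=telemetry.get_obs(); print(o["q"].round(1),o["ee_pos"].round(4),o["tcp_rot"].round(2),o["time"])
i,d,P=cloud("wrist"); save(i,"w1.png",s=1.4); np.savez("w1",i=i,P=P,d=d)
```

```text
[ 9.2  2.5 10.9 98.3  0.   9.1] [0.5196 0.0846 0.2802] [ 1.7999e+02  1.0000e-02 -1.7989e+02] 1.65
```

View pics/w1.png

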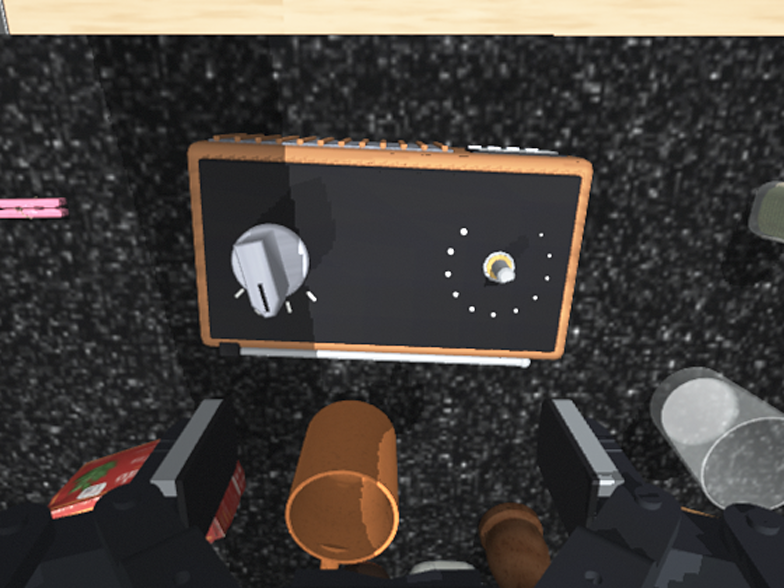

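The wrist view (1.4x) shows the selector at (270,262), its nose at (264,313) and the spindle at (500,268), with the tip at (507,275). I'll rectify it to the panel, spindle-tip and crest planes to get angles.

```bash
cat >> h.py <<'E'
def ortho(img,name,c0,z,half=.035,n=380,o=None):
    # up=+x, left=+y ; returns view, pixel->world: x=cx+half-(v/n)*2half, y=cy+half-(u/n)*2half
    c,Rw,p=pose(name,o); f,cx,cy=K(c)
    v,u=np.mgrid[:n,:n]; W=np.stack([c0[0]+half-v/n*2*half,c0[1]+half-u/n*2*half,np.full(u.shape,z)],-1)
    Q=(W-p)@Rw; return cv2.remap(img,(Q[...,0]/Q[...,2]*f+cx).astype(np.float32),(Q[...,1]/Q[...,2]*f+cy).astype(np.float32),cv2.INTER_CUBIC)
E
python3 - <<'E'
from h import *
z=np.load("w1.npz"); i,P=z["i"],z["P"]
p=P[(abs(P[...,2]-.094)<.008)&(abs(P[...,0]-.51)<.09)&(abs(P[...,1]-.083)<.14)]
print("panel z",np.median(p[:,2]),"n",len(p)); r=cv2.minAreaRect((p[:,:2]*1000).astype(np.float32)); print(r)
g=P[(P[...,2]>.125)&(P[...,2]<.15)&(abs(P[...,0]-.51)<.06)&(abs(P[...,1]-.015)<.05)]
zt=np.median(g[g[:,2]>np.percentile(g[:,2],60)][:,2]); c=g[g[:,2]>zt-.003]
print("crest z",zt,"n",len(c),cv2.minAreaRect((c[:,:2]*1000).astype(np.float32)), c[:,:2].mean(0))
t=P[(P[...,2]>.105)&(P[...,2]<.13)&(abs(P[...,0]-.51)<.03)&(abs(P[...,1]-.151)<.03)]
print("spin",len(t),t.mean(0),t.max(0),np.median(t[t[:,2]>.1145],0))
s=(.513,.015);q=(.515,.151)
top=np.hstack([ortho(i,"wrist",s,.094),ortho(i,"wrist",s,.138)])
t2=ortho(i,"wrist",q,.117,.012,380); t3=ortho(i,"wrist",q,.094,.035,380)
im=np.vstack([top,np.hstack([t2,t3])]); cv2.imwrite("pics/o1.png",cv2.resize(im[:,:,::-1],(600,600)))
E
```

```text
panel z 0.0937120378017895 n 37490
((521.0992431640625, 84.24052429199219), (237.16900634765625, 133.87344360351562), 87.71073150634766)
crest z 0.13834738265850144 n 1126 ((517.4298706054688, 16.890275955200195), (42.214378356933594, 16.512014389038086), 12.112180709838867) [0.51545942 0.01697823]
spin 154 [0.51955833 0.15111481 0.11425037] [0.52483031 0.15668825 0.11842922] [0.52017064 0.15158737 0.11642902]
```

View pics/o1.png

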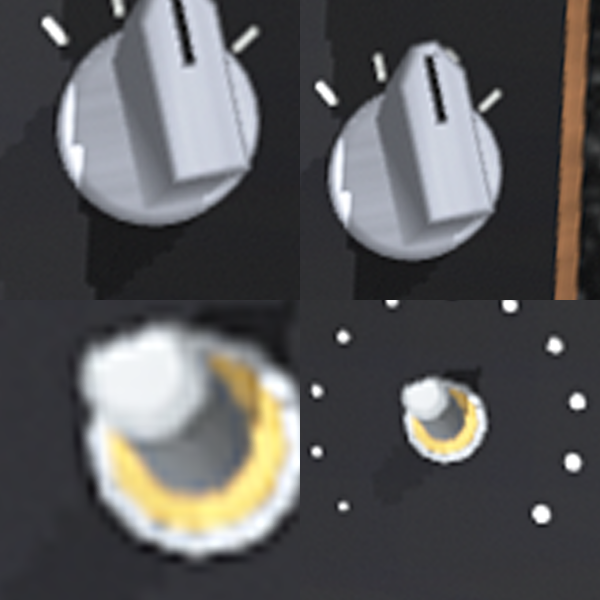

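The crest rectangle measures 42×16.5 mm at z 0.138, which matches the bar. The axis is at (0.5155, 0.0165), the nose is at +12° and the radio yaw is -2.3°. That means notch 0.5, so the turn is 28.6° clockwise.

play_rows --increments '[[[4,-68,60],[0,0,-12],0.3],[[4,-68,60],[0,0,-12],0.3],[[4,-68,80],[0,0,-12],0.3],[[4,-68,110],[0,0,-12],0.3],[[4,-68,130],[0,0,-12],0.3],[[4,-68,147],[0,0,-12],0.3],[[4,-68,147],[0,0,-12],0.3],[[4,-68,147],[0,0,-12],0.3],[[4,-68,147],[0,0,-12],1],[[4,-68,147],[0,0,-12],1],[[4,-68,147],[0,0,-12],1],[[4,-68,147],[0,0,-12],1],[[4,-68,147],[0,0,-12],1],[[4,-68,147],[0,0,-12],1]]' --grip_force 40

```text
time: 3.1
ee_pos: [0.5164, 0.0164, 0.1341]
tcp_rot: [179.9, 0.1, -168.0]
wrist_force: [-1.7, 6.1, 4.6]
opening: 0.015
grasp_force: 41.9
```

play_rows --increments '[[[0,0,0],[0,0,7],1],[[0,0,0],[0,0,14],1],[[0,0,0],[0,0,21],1],[[0,0,0],[0,0,28],1],[[0,0,0],[0,0,30],1],[[0,0,0],[0,0,30],1],[[0,0,0],[0,0,30],1]]'

```text
time: 3.8
ee_pos: [0.5163, 0.016, 0.134]
tcp_rot: [179.9, 0.0, 162.0]
wrist_force: [-2.4, 3.4, 5.1]
opening: 0.0155
grasp_force: 41.9
```

play_rows --increments '[[[0,0,0],[0,0,30],0.3],[[0,0,0],[0,0,30],0.3],[[0,0,0],[0,0,30],0.3],[[0,0,0],[0,0,30],0.3],[[0,0,0],[0,0,30],0.3],[[0,0,-30],[0,0,0],0.1],[[0,0,-80],[0,0,0],0],[[0,0,-120],[0,0,0],0],[[0,0,-140],[0,0,0],0],[[0,0,-140],[0,0,0],0],[[0,0,-140],[0,0,0],0]]'

```text
time: 4.9
ee_pos: [0.5164, 0.0154, 0.2729]
tcp_rot: [180.0, 0.0, 162.0]
wrist_force: [-0.8, -0.4, -0.3]
opening: 0.0856
grasp_force: 0.0
```

Run:
```python
from h import *
o=telemetry.get_obs(); print(o["ee_pos"],o["tcp_rot"],o["wrist_force"])
i,d,P=cloud("wrist"); np.savez("w2",i=i,P=P)
g=P[(P[...,2]>.125)&(P[...,2]<.15)&(abs(P[...,0]-.51)<.06)&(abs(P[...,1]-.015)<.05)]
zt=np.median(g[g[:,2]>np.percentile(g[:,2],60)][:,2]); c=g[g[:,2]>zt-.003]
print("crest z",zt,"n",len(c),cv2.minAreaRect((c[:,:2]*1000).astype(np.float32)), c[:,:2].mean(0))
```

```text
[0.51640042 0.01538342 0.27287833] [1.79992361e+02 2.58253822e-02 1.62013435e+02] [-0.78856018 -0.36758565 -0.29222614]
crest z 0.13841241828089756 n 1149 ((517.394775390625, 15.670567512512207), (15.693337440490723, 42.52801513671875), 72.6756820678711) [0.51548128 0.01652265]
```

The selector bar now lies at -17.3° against an expected -16.6°, so it is in the ring notch. Next I'll look at the spindle's flat from behind.

play_rows --increments '[[[38,132,20],[0,0,117],0],[[38,132,20],[0,0,117],0],[[38,132,20],[0,0,117],0],[[38,132,20],[0,0,117],0],[[38,132,20],[0,0,117],0],[[38,132,20],[0,0,117],0],[[38,132,20],[0,0,117],0],[[38,132,20],[0,0,117],0],[[38,132,20],[0,0,117],0],[[38,132,20],[0,0,117],0],[[38,132,20],[0,0,117],0],[[38,132,20],[0,0,117],0],[[38,132,20],[0,0,117],0],[[38,132,20],[0,0,117],0],[[38,132,20],[0,0,117],0],[[38,132,20],[0,0,117],0]]'

```text
time: 6.55
ee_pos: [0.5206, 0.1526, 0.252]
tcp_rot: [-180.0, 0.1, 45.2]
wrist_force: [0.3, -0.5, 1.0]
opening: 0.0855
grasp_force: 0.0
```

Run:
```python
from h import *
o=telemetry.get_obs(); print(o["ee_pos"],o["tcp_rot"],o["q"].round(0))
i,d,P=cloud("wrist"); np.savez("w3",i=i,P=P,d=d)
t=P[(P[...,2]>.105)&(P[...,2]<.13)&(abs(P[...,0]-.52)<.02)&(abs(P[...,1]-.151)<.02)]
tt=t[t[:,2]>.1145]; print(len(t),len(tt),t[:,2].max(),tt.mean(0),tt.min(0),tt.max(0))
q=(.521,.152)
t2=ortho(i,"wrist",q,.117,.012,380); t3=ortho(i,"wrist",q,.110,.012,380)
a=np.hstack([t2,t3]); v,u=np.argwhere(np.linalg.norm(P-np.array([.521,.152,.117]),axis=2)<.02).mean(0).astype(int) if np.nanmin(np.linalg.norm(P-np.array([.521,.152,.117]),axis=2))<.02 else (210,280)
print(u,v); b=cv2.resize(i[v-25:v+25,u-40:u+40],(760,475),interpolation=cv2.INTER_CUBIC)[:,:]
im=np.vstack([cv2.resize(a,(640,320)),cv2.resize(b,(448,280)).copy() if 0 else cv2.copyMakeBorder(cv2.resize(b,(448,280)),0,0,0,192,cv2.BORDER_CONSTANT)])
cv2.imwrite("pics/o3.png",im[:,:,::-1])
```

```text
[0.52055394 0.1525654  0.25195971] [-1.79956967e+02  8.02050282e-02  4.52157129e+01] [ 16.   4.   9.  95.  -0. 151.]
177 121 0.11877966128888001 [0.52170197 0.15212157 0.11655052] [0.51698794 0.14727641 0.11462535] [0.52605444 0.15690308 0.11877966]
277 201
```

View pics/o3.png

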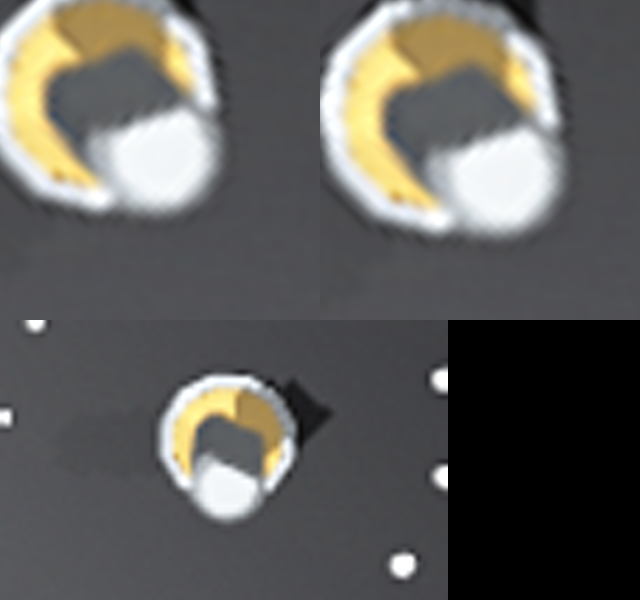

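The picture shows the bright tip with a dark flat facing up-left, so the flat normal is about +20° to +28°. I'll refine it with a small render fit.

```bash
cat > fit.py <<'E'
from h import *
from scipy.optimize import minimize
import sys
z=np.load(sys.argv[1]); i=z["i"]; x0,y0,ex,ey,ez,yaw=map(float,sys.argv[2:8])
o=dict(ee_pos=np.array([ex,ey,ez]),tcp_rot=[180,0,yaw])
c,Rw,p=pose("wrist",o); f,cx,cy=K(c)
def proj(W): Q=(W-p)@Rw; return Q[:,:2]/Q[:,2:]*f+[cx,cy]
u0,v0=proj(np.array([[x0,y0,.11]]))[0].astype(int); S=8; h=22
g=cv2.resize(i[v0-h:v0+h,u0-h:u0+h],None,fx=S,fy=S,interpolation=cv2.INTER_CUBIC).astype(float)
def D(r,zz,th,x,y):
    a=np.linspace(0,2*np.pi,90); q=np.c_[np.minimum(r*np.cos(a),.003),r*np.sin(a)]
    C,s=np.cos(th),np.sin(th); return np.c_[x+C*q[:,0]-s*q[:,1],y+s*q[:,0]+C*q[:,1],np.full(90,zz)]
def fill(W):
    m=np.zeros(g.shape[:2],np.uint8); q=proj(W); q=((q-[u0-h,v0-h]+.5)*S-.5)
    cv2.fillConvexPoly(m,cv2.convexHull((q*16).astype(np.int32)),1,shift=4); return m>0
def render(pr):
    x,y,th=pr; top=fill(np.r_[D(.005,.115,th,x,y),D(.0035,.117,th,x,y)])
    allm=fill(np.r_[D(.005,.099,th,x,y),D(.005,.115,th,x,y),D(.0035,.117,th,x,y)])
    return top,allm&~top
L=g.mean(2); sat=g[...,0]-g[...,2]
def cost(pr):
    t,s=render(pr); n=0
    n+=np.abs(L[t]-225).clip(0,120).sum()+ (np.abs(L[s]-85).clip(0,120)+np.abs(sat[s]).clip(0,100)).sum()
    k=cv2.dilate((t|s).astype(np.uint8),np.ones((25,25)))>0; r=k&~t&~s   # rim must not look like spindle: bonus
    return (n+ (70-np.minimum(70,np.abs(L[r]-90)+np.abs(sat[r]))).sum())/1e4
b=None
for th in np.radians(np.arange(-45,46,3)):
    r=minimize(lambda q:cost([x0+q[0]*.001,y0+q[1]*.001,th]),[0,0],method="Nelder-Mead",options=dict(initial_simplex=[[0,0],[1.5,0],[0,1.5]]))
    print(int(round(np.degrees(th))),round(r.fun,1),end="; ")
    if b is None or r.fun<b[0]: b=(r.fun,r.x,th)
print("\nbest",b[0],x0+b[1][0]*.001,y0+b[1][1]*.001,np.degrees(b[2]))
t,s=render([x0+b[1][0]*.001,y0+b[1][1]*.001,b[2]]); k=g.clip(0,255).astype(np.uint8).copy()
cs=[cv2.findContours(m.astype(np.uint8),0,1)[0] for m in(t,s)]
k2=k.copy(); cv2.drawContours(k2,cs[0],-1,(255,0,0),1); cv2.drawContours(k2,cs[1],-1,(0,255,0),1)
cv2.imwrite("pics/fit.png",np.hstack([k,k2])[:,:,::-1])
E
python3 fit.py w3.npz .521 .152 .52055 .15257 .25196 45.22
```

```text
-45 66.3; -42 66.2; -39 66.9; -36 67.1; -33 67.0; -30 66.6; -27 65.9; -24 65.5; -21 64.9; -18 64.5; -15 64.0; -12 63.6; -9 63.1; -6 62.5; -3 61.7; 0 60.8; 3 60.2; 6 59.4; 9 58.5; 12 58.1; 15 57.4; 18 56.8; 21 56.5; 24 56.4; 27 56.6; 30 56.8; 33 57.2; 36 57.9; 39 58.7; 42 59.7; 45 60.6; 
best 56.426566666666666 0.5221668689250947 0.15224362897872926 24.000000000000004
```

View pics/fit.png

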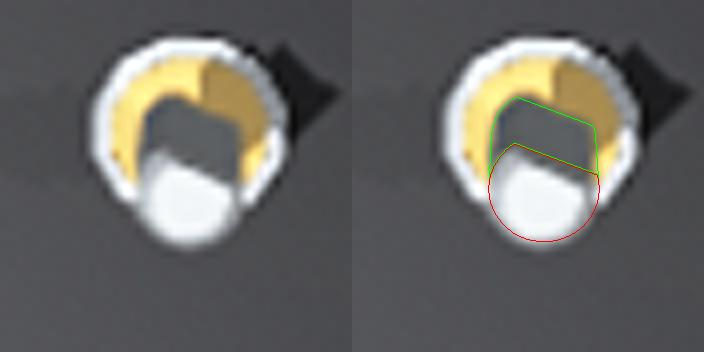

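The fit is good, with the flat's normal at +24°. I'll cross-check the position using the yaw-180 view, so a hand-eye bias would cancel in the insertion pose.

```bash
python3 fit.py w1.npz .521 .152 .5196 .0846 .2802 -179.89 | tail -1; python3 fit.py w3.npz .5222 .1522 .52055 .15257 .25196 45.22|tail -1
python3 - <<'E'
from h import *
for n in("top0","scene0"):
    P=np.load(n+".npz")["P"]
    q=P[(P[...,2]>.028)&(P[...,2]<.045)&(abs(P[...,0]-.45)<.035)&(abs(P[...,1]+.337)<.03)]
    print(n,len(q),q.mean(0),cv2.minAreaRect((q[:,:2]*1000).astype(np.float32)))
E
```

```text
best 45.73893333333333 0.5210666950022569 0.15229188618878833 -33.0
best 56.4488 0.5221642487909878 0.15223165956988233 21.0
top0 65 [ 0.45210092 -0.34207186  0.03501597] ((453.8565979003906, -342.48040771484375), (16.234020233154297, 40.6063232421875), 89.73979949951172)
scene0 137 [ 0.44941952 -0.34943897  0.03601903] ((453.5373840332031, -349.0987548828125), (16.2653865814209, 41.6041145324707), 88.57072448730469)
```

play_rows --increments '[[[-396,308,52],[0,0,-135],0],[[-396,308,52],[0,0,-135],0],[[-396,308,52],[0,0,-135],0],[[-396,308,52],[0,0,-135],0],[[-396,308,52],[0,0,-135],0],[[-396,308,52],[0,0,-135],0],[[-396,308,52],[0,0,-135],0],[[-396,308,52],[0,0,-135],0],[[-396,308,52],[0,0,-135],0],[[-396,308,52],[0,0,-135],0],[[-396,308,52],[0,0,-135],0],[[-396,308,52],[0,0,-135],0],[[-396,308,52],[0,0,-135],0],[[-396,308,52],[0,0,-135],0],[[-396,308,52],[0,0,-135],0],[[-396,308,52],[0,0,-135],0],[[-396,308,52],[0,0,-135],0],[[-396,308,52],[0,0,-135],0],[[-396,308,52],[0,0,-135],0]]'

```text
time: 8.5
ee_pos: [0.4585, -0.3451, 0.2008]
tcp_rot: [180.0, -0.0, 179.9]
wrist_force: [0.0, 0.3, -0.4]
opening: 0.0853
grasp_force: 0.0
```

```bash
cat > knob.py <<'E'
from h import *
import sys
o=telemetry.get_obs(); print(o["ee_pos"].round(4),o["tcp_rot"].round(2),o["q"].round(0),o["time"])
i,d,P=cloud("wrist"); np.savez("w4",i=i,P=P)
q=P[(P[...,2]>.0335)&(P[...,2]<.042)&(abs(P[...,0]-.45)<.04)&(abs(P[...,1]+.343)<.03)]
print(np.median(q[:,2]),len(q),q.mean(0),cv2.minAreaRect((q[:,:2]*1000).astype(np.float32)))
save(i,"w4.png")
E
python3 knob.py
```

```text
[ 0.4585 -0.3451  0.2008] [ 1.7999e+02 -2.0000e-02  1.7989e+02] [-37.   8.   7.  90.  -0. -37.] 8.5
0.035821265460249774 960 [ 0.45251197 -0.34498844  0.03576785] ((454.31005859375, -345.13397216796875), (42.29426193237305, 15.26932144165039), 0.3140455186367035)
```

View pics/w4.png

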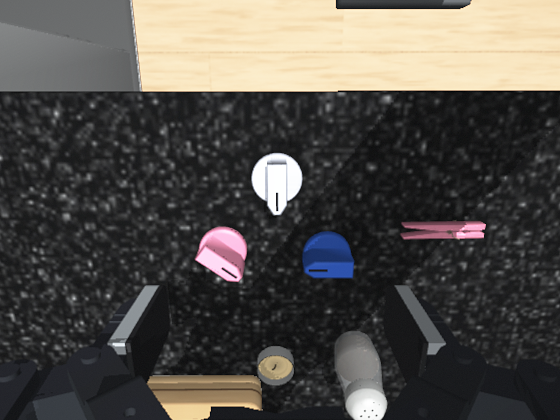

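The view confirms the silver knob at (277,185) with its nose down-image, which is +x. The blue (328,255) and pink (222,253) ones are clear of the fingers. Grasping now.

play_rows --increments '[[[6,0,45],[0,0,0],0.2],[[6,0,90],[0,0,0],0.3],[[6,0,130],[0,0,0],0.3],[[6,0,155],[0,0,0],0.3],[[6,0,170],[0,0,0],0.3],[[6,0,170],[0,0,0],0.3],[[6,0,170],[0,0,0],0.3],[[6,0,170],[0,0,0],1],[[6,0,170],[0,0,0],1],[[6,0,170],[0,0,0],1],[[6,0,170],[0,0,0],1],[[6,0,170],[0,0,0],1],[[6,0,170],[0,0,0],1]]' --grip_force 60

```text
time: 9.85
ee_pos: [0.4532, -0.3456, 0.0322]
tcp_rot: [-179.9, 0.1, 180.0]
wrist_force: [-0.4, 0.1, 6.1]
opening: 0.0146
grasp_force: 59.3
```

play_rows --increments '[[[0,0,-20],[0,0,0],1],[[0,0,-50],[0,0,0],1],[[0,0,-100],[0,0,0],1],[[0,0,-150],[0,0,0],1],[[0,0,-180],[0,0,0],1],[[-69,498,-180],[0,0,-22],1],[[-69,498,-180],[0,0,-22],1],[[-69,498,-180],[0,0,-22],1],[[-69,498,-180],[0,0,-22],1],[[-69,498,-180],[0,0,-22],1],[[-69,498,-180],[0,0,-22],1],[[-69,498,-180],[0,0,-22],1],[[-69,498,-180],[0,0,-22],1],[[-69,498,-180],[0,0,-22],1],[[-69,498,-180],[0,0,-22],1],[[-69,498,-180],[0,0,-22],1],[[-69,498,-160],[0,0,-22],1],[[-69,498,-143],[0,0,-22],1],[[-69,498,-143],[0,0,-22],1],[[-69,498,-143],[0,0,-22],1]]'

```text
time: 11.85
ee_pos: [0.5215, 0.1524, 0.1744]
tcp_rot: [-180.0, -0.0, -158.0]
wrist_force: [0.8, -0.1, -0.4]
opening: 0.015
grasp_force: 58.8
```

Run:
```python
from h import *
o=telemetry.get_obs(); print(o["ee_pos"],o["tcp_rot"],o["wrist_force"])
i,d,P=cloud("wrist"); T=np.array(o["ee_pos"])
q=P[(abs(P[...,0]-T[0])<.05)&(abs(P[...,1]-T[1])<.05)&(P[...,2]<T[2]+.01)&(P[...,2]>.125)]
from scipy.spatial.transform import Rotation as R
a=(q-T)@R.from_euler('xyz',o["tcp_rot"],degrees=True).as_matrix()
for lo,hi in((.022,.034),(-.012,-.001)):
    s=a[(a[:,2]>lo)&(a[:,2]<hi)]; print(lo,len(s),s.min(0) if len(s) else 0,s.max(0) if len(s) else 0)
save(i,"w5.png",s=1.2)
```

```text
[0.52150841 0.15238743 0.17439255] [-1.79996233e+02 -1.59871240e-02 -1.58028506e+02] [ 0.81166368 -0.09114954 -0.42797691]
0.022 2278 [-0.00063426 -0.02190048  0.02201286] [0.02334416 0.02145406 0.03205915]
-0.012 4826 [-0.02220291 -0.0213949  -0.00999003] [ 0.0204254   0.02079171 -0.00100381]
```

View pics/w5.png

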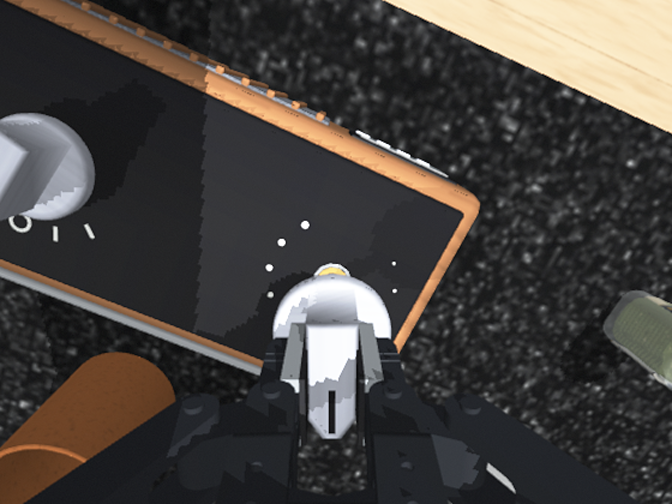

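The knob is held with its nose straight and its origin about +1 mm along tool x. The selector's ring mark is visible at (20,222). I'll lower it slowly onto the spindle.

play_rows --increments '[[[-0.7,0,10],[0,0,0],1],[[-0.7,0,20],[0,0,0],1],[[-0.7,0,22],[0,0,0],1],[[-0.7,0,24],[0,0,0],1],[[-0.7,0,26],[0,0,0],1],[[-0.7,0,28],[0,0,0],1],[[-0.7,0,30],[0,0,0],1],[[-0.7,0,30],[0,0,0],1],[[-0.7,0,30],[0,0,0],1]]'

```text
time: 12.8
ee_pos: [0.5223, 0.1531, 0.144]
tcp_rot: [-180.0, -0.0, -158.0]
wrist_force: [-0.4, -0.6, -0.1]
opening: 0.0149
grasp_force: 58.7
```

No contact force, and the underside is already 5 mm below the tip, so it has entered. Continuing to the seat.

play_rows --increments '[[[0,0,2],[0,0,0],1],[[0,0,4],[0,0,0],1],[[0,0,6],[0,0,0],1],[[0,0,8],[0,0,0],1],[[0,0,9.5],[0,0,0],1],[[0,0,10.5],[0,0,0],1],[[0,0,10.5],[0,0,0],1],[[0,0,10.5],[0,0,0],1],[[0,0,10.5],[0,0,0],1]]'

```text
time: 13.7
ee_pos: [0.5223, 0.1531, 0.1337]
tcp_rot: [-180.0, 0.0, -158.0]
wrist_force: [-2.1, -1.1, 4.1]
opening: 0.0149
grasp_force: 59.2
```

play_rows --increments '[[[0,0,1],[0,0,0],1],[[0,0,2],[0,0,0],1],[[0,0,3],[0,0,0],1],[[0,0,4],[0,0,0],1],[[0,0,4],[0,0,0],1],[[0,0,4],[0,0,0],1],[[0,0,4],[0,0,0],1]]' --grip_force 80

```text
time: 14.4
ee_pos: [0.5224, 0.1531, 0.1298]
tcp_rot: [-180.0, 0.0, -158.0]
wrist_force: [-2.6, -2.0, 6.9]
opening: 0.0144
grasp_force: 81.7
```

Run:
```python
from h import *
i,d,P=cloud("wrist"); o=telemetry.get_obs()
q=P[(np.hypot(P[...,0]-.521,P[...,1]-.152)<.021)&(P[...,2]<.113)&(P[...,2]>.097)]; print("skirt top z",np.median(q[:,2]),len(q))
i,d,P=cloud("top"); g=P[(P[...,2]>.125)&(P[...,2]<.15)&(abs(P[...,0]-.51)<.05)&(abs(P[...,1]-.015)<.035)]
print("selector",cv2.minAreaRect((g[:,:2]*1000).astype(np.float32)),len(g)); o=telemetry.get_obs(); print(o["wrist_force"],o["ee_pos"],o["time"])
```

```text
skirt top z 0.1054938115913979 2012
selector ((516.0669555664062, 17.840370178222656), (16.001073837280273, 41.42892837524414), 74.29266357421875) 70
[-2.03989531 -1.81079485  6.73313313] [0.52233092 0.15311397 0.1298011 ] 14.5
```

The skirt top is at 0.1055, so the underside stands 3.8 mm above the panel and the spindle is pressed about 4 mm without touching the cabinet. The selector still lies at the ring. Handing in.

```bash
python3 -c "
from workcell import workorder; print(workorder.job_done())"
```

```text
the job is handed in; nothing more can be done
None
```

The job is handed in, though no verdict came back: the selector sits in its notch at the ring mark, and the loose knob is home on the spindle, flat to flat. The gripper is holding it pressed in about 4 mm, and I did not notice any of the things around the radio being touched.

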